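# Close a twist-lock caddy, then lift off the outer lid alone

## Task

The lid set beside the open square caddy is an outer lid locked onto an inner lid: pick the set up by its bar knob, still locked together, and set it down gently (not dropped) on the caddy so that the inner lid sits fully home in the mouth. Then turn the outer lid counterclockwise (seen from above) to free it and lift it off alone, leaving the inner lid seated and the caddy standing where it was. Finish still holding the outer lid level, straight above the caddy, with about 10 cm of air between the two lids; leave the other things alone.

Things in the scene. Friction and masses are not known exactly. Their poses are not given: they have to be found in the camera images.
- caddy: white square tin caddy, open at the top, loose, 0.9 kg, 88 x 88 mm, 110 mm high, walls 4 mm, so the mouth is 80 mm square. Origin: centre of its underside; z up, x and y square to its sides. Four-fold symmetric: the inner lid fits at any quarter turn.
- inner_lid: aluminium inner lid, loose, 0.15 kg, under the outer lid; the set starts standing level on its plug. Origin: centre of the underside of its square plug, z up, x, y square to the plug. Plug 76 mm square (2 mm play a side), 14 mm deep, lower 8 mm tapering to 71 mm; above it a flange 90 mm square (z 14 to 17 mm) rests on the caddy's rim: seated, the origin is 96 mm above the caddy's underside.
- inner_collar (a point): top centre of the round collar on the inner lid's flange, 29 mm above its origin (hidden under the outer lid). Collar radius 20 mm, z 17 to 29 mm, with two lugs along the inner lid's +x and -x (to radius 30 mm, 14 mm wide, z 25 to 29 mm). Small posts on the flange stop the outer lid's turn.
- outer_lid: steel outer lid, loose, 0.15 kg: round cap 80 mm across, 17 mm high, with a bar knob on top. Origin: centre of the skirt's lower rim, z up, x along the knob; resting on the inner lid it is 17 mm above that lid's origin. Inside the skirt two hooks along +x and -x (radius 22 to 37 mm, 14 mm wide, z 1.5 to 5 mm) lie under the inner lid's lugs while locked.
- knob (a point): top centre of the bar knob, 43 mm above the outer lid's origin. Bar 50 mm long along x, 14 mm thick along y, 26 mm tall above the cap; grip it across y from above. While locked, lifting it brings the inner lid along, hanging 3 mm lower than when nested, with about 2 mm sideways play.
- bayonet (a point): point on the lids' common axis at the outer lid's origin. Yaw of outer minus inner lid: starts 0 to 0.15 rad, locked up to about 0.4, lifts straight off at 0.8 to 1.15 (counterclockwise from above), stops at about 1.3 and -0.1. Only sliding friction; turns best raised about 1.5 mm off the flange. The square mouth keeps the inner lid from turning along.
- mug: bystander: white dotted mug, 79 x 110 mm, 96 mm high, origin centre of underside
- tea_box: bystander: cardboard box, 71 x 126 mm, 76 mm high, origin centre of underside
- jar: bystander: glass jar with a screw lid, 65 mm across, 100 mm high, origin centre of underside
- teaspoon: bystander: teaspoon lying flat, 137 mm long, 28 mm wide, 13 mm high, origin centre of underside
There are look-alikes about, which are no part of the job. What is shaped like the outer_lid but orange is not meant.

How it is judged:
By the outcome, as a careful person would: the job done as asked, in the order asked, and still so for the second after the job is handed in, while the arm keeps its last pose, push and grip.
It also fails if it takes over 58 s, if anything falls off the work surface, if the arm or the gripper's body presses on something with over 40 N, if the wrist force passes 120 N, or if a joint passes its speed limit or range.

## Robot

A 6-joint arm with a two-finger parallel gripper is mounted at the origin on a cart in front of the work surface, level with it; the furniture and walls round the work are solid. World frame = base frame: x ahead of the robot, y to its left, z up, the work surface at z = 0. Lengths are in m, angles in degrees, forces in N, time in s.
With the tool pointing down it reaches from about 0.325 to 0.775 m from the base axis. Payload 9.3 kg.
Tool frame: the origin (TCP) lies midway between the tips of the shut fingers; the grasp point (between the pads) lies 19 mm behind it; z points along the fingers, y is the line along which they close (so a half turn about z gives the same grasp; the last joint's range is limited). The gripper opens to 85 mm and grips with 20 to 120 N. Pads are 22 mm wide; open, the fingers measure 114 mm over their backs; the gripper's body (76 mm by 85 mm) begins 54 mm behind the grasp point. The pads swing forward as they close: fully open they stand 13 mm farther back than shut.
Start: joints at [-75.149, 14.817, 1.232, 76.415, 0, 81.257], TCP at [0.22, -0.504, 0.231] pointing down, gripper open.
Joint ranges: [-174.27, 174.27], [-52.1, 104.24], [-59.71, 78.15], [-110.17, 111.67], [-87.03, 83.33], [-180, 180]. Speed limits (degrees/s): [127.2, 127.2, 159.86, 180, 180, 180].

## Interface

Orientations are given as a 3x3 rotation matrix whose columns are the frame's x, y, z axes.
In Python, from bench import arm, vision gives the robot as it stands.
- The arm moves only by the shell command python3 -m jog 'ROWS'. ROWS is a JSON object of lists of equal length, an entry for each row: "slide": the shift along the world's x, y, z in cm, a list of three; "angular": the turn, a rotation vector about the world's x, y, z in rad, a list of three; "fingers": the opening, from 0 (shut) to 1 (fully open). In form: {"slide": [[dx, dy, dz], ...], "angular": [[rx, ry, rz], ...], "fingers": [fingers, ...]}. A call has 1 to 8 rows; each row is the pose to reach, as a shift and turn from the pose commanded when the call began; what a row does not reach only later rows make up. A row lasts 1/10 s, in which the tool goes at most 50 mm and 8.59 degrees, less where a joint would pass 70% of its speed; a pose out of reach is approached as far as the arm can. A call with a gripper value outside its range is refused whole. The fingers move at their own pace and stop on an object; the grip force is fixed at half the most. Time passes only in rows, so rows that repeat a pose let the fingers close. It gives the time, the measured TCP pose, the force, the opening and the grip force at its end, in the units of the state.
- arm.get_state(): the state, without advancing time (a new reading comes with each control period).
- vision.capture(name): name is "scene" or "top" or "wrist"; returns a dict with "pixels" (384x512x3 uint8, red, green, blue), "mtx" (3x3 intrinsics, pixels), "world_from_camera" (4x4, takes a point from camera to world coordinates). Camera axes: x right, y up, looking along -z (the intrinsics and any distortion apply to the point x, -y, -z); pixel columns grow to the right and rows downward; lengths in m; the calibration is good to about 2 mm. A picture is of the moment at which its call begins. There is no depth.
- arm.job_done(): hands the job in; it is judged then, once.
The state is a dict: "t": time; "joints": joint angles; "qd": joint speeds; "tau": joint torques, N m; "tool_pos": TCP position; "eef_rot": TCP orientation; "contact_force": force on the tool from outside, world axes, zero at the start; "wrist_torque": the same for the moment, N m; "gripper_width": opening from 0.0 (shut) to 1.0 (fully open); "grip_force": force on a finger pad.
Only numpy, scipy, OpenCV 4.12 (cv2) and the standard library are available. Lean on these libraries where they do the work, as an engineer would, in place of code of your own. Each camera call takes 0.05 s, during which the arm holds its last target. There are 200 camera calls.

## Working session

There is one attempt and no reset: what is moved stays moved. The work goes in short steps, Python scripts to look and compute and a shell command to move; the robot and the scene stay as the last step left them, time stands still between calls to the robot, and variables do not carry over. Pictures are saved under pics/ and viewed, at most 11 in all, crops included, and the job is handed in when it is done.

```bash
mkdir -p pics; cat > h.py <<'E'
import numpy as np, cv2
from bench import arm, vision
def cap(n, f=None):
    d=vision.capture(n); 
    if f: cv2.imwrite('pics/'+f, d['pixels'][:,:,::-1])
    return d
def ray(d,u,v,z):
    K=np.array(d['mtx']);T=np.array(d['world_from_camera'])
    p=np.linalg.solve(K,[u,v,1.]); r=T[:3,:3]@np.array([p[0],-p[1],-p[2]]); o=T[:3,3]
    return o+r*(z-o[2])/r[2]
def proj(d,P):
    K=np.array(d['mtx']);T=np.array(d['world_from_camera'])
    c=T[:3,:3].T@(np.array(P)-T[:3,3]); q=K@np.array([c[0],-c[1],-c[2]]); return q[:2]/q[2]
E
python3 - <<'E'
from h import *
a=cap('top');b=cap('scene')
cv2.imwrite('pics/1.png',np.hstack([cv2.resize(x['pixels'][:,:,::-1],(400,300)) for x in (a,b)]))
cv2.imwrite('pics/top.png',cv2.resize(a['pixels'][:,:,::-1],(800,600)))
print(a['mtx'],a['world_from_camera'],b['world_from_camera'],a.keys())
print(arm.get_state())
E
```

```text
[[452.55269015   0.         257.13274505]
 [  0.         452.55269015 183.94794036]
 [  0.           0.           1.        ]] [[-0.20579492  0.91857802 -0.33743573  0.04414549]
 [-0.97859332 -0.19383894  0.069149    0.17674917]
 [-0.00188944  0.34444286  0.93880538  1.39841528]
 [ 0.          0.          0.          1.        ]] [[-0.66191512  0.50358342 -0.55522258 -0.04200475]
 [-0.74946676 -0.45742884  0.47860049  0.55467112]
 [-0.01295954  0.73291377  0.6801981   0.75963649]
 [ 0.          0.          0.          1.        ]] dict_keys(['pixels', 'mtx', 'world_from_camera'])
{'t': 0.1, 'joints': array([-7.51499190e+01,  1.48484769e+01,  1.19440772e+00,  7.64137859e+01,
       -5.71907126e-04,  8.12550547e+01]), 'qd': array([-0.00781947, -0.16907993,  0.09941022,  0.03596675,  0.06176181,
        0.01517928]), 'tau': array([ 5.54374579e-03, -5.56694090e+01,  3.45069301e+01,  1.16315015e-02,
       -1.12970763e-04, -2.38307626e-05]), 'tool_pos': array([ 0.2200661 , -0.50379806,  0.23071975]), 'eef_rot': array([[ 9.16397504e-01,  4.00269305e-01, -3.13172179e-04],
       [ 4.00269391e-01, -9.16396808e-01,  1.14218128e-03],
       [ 1.70190121e-04, -1.17204531e-03, -9.99999299e-01]]), 'contact_force': array([-0.38127767,  0.04390105, -0.32210402]), 'wrist_torque': array([ 0.00359118, -0.00499815, -0.00839249]), 'grip_force': 0.0, 'gripper_width': 1.0013522951069567}
```

View pics/top.png

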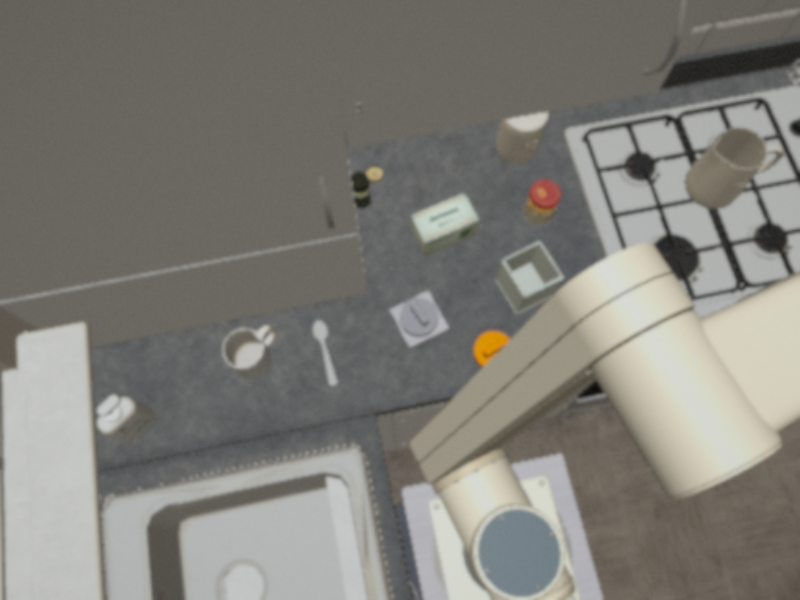

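View pics/1.png

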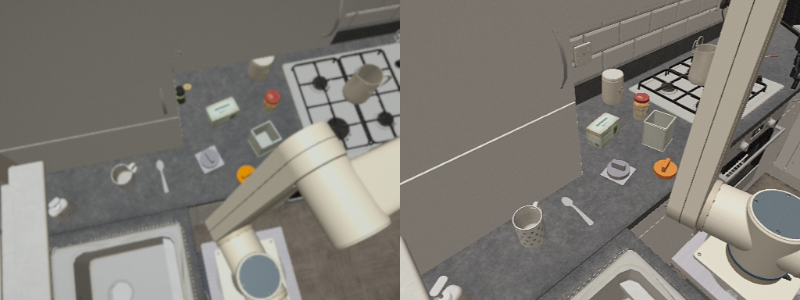

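Lid candidates in the 800x600 top view are the grey cap on a square flange at (420,318) and the orange cap at (493,350). The grey one fits (steel, on a square aluminium lid), since orange is excluded. The open square caddy is at (530,275). I'll confirm with an enlarged crop.

```bash
python3 - <<'E'
from h import *
a=cap('top');b=cap('scene')
s=1/1.5625
print('knob',ray(a,421*s,316*s,.05),'caddy rim c',ray(a,532*s,270*s,.11), 'orange',ray(a,493*s,350*s,.03),'box',ray(a,445*s,215*s,.076),'jar',ray(a,545*s,192*s,.1))
# bar direction
p,q=ray(a,412*s,306*s,.06),ray(a,428*s,327*s,.06);print('bar',np.degrees(np.arctan2(*(q-p)[1::-1])))
c1=a['pixels'][145:245,235:365,::-1]; k=proj(b,ray(a,421*s,316*s,.05)); 
u,v=k.astype(int); c2=b['pixels'][v-60:v+40,u-50:u+80,::-1];print(u,v)
cv2.imwrite('pics/2.png',np.hstack([cv2.resize(c,(400,308),interpolation=cv2.INTER_CUBIC) for c in(c1,c2)]))
E
```

```text
knob [0.46123278 0.05231082 0.05      ] caddy rim c [ 0.49014572 -0.17509936  0.11      ] orange [ 0.36818993 -0.07483514  0.03      ] box [ 0.6572174  -0.04104948  0.076     ] jar [ 0.65459206 -0.25017438  0.1       ]
bar -156.24131000110336
282 210
```

View pics/2.png

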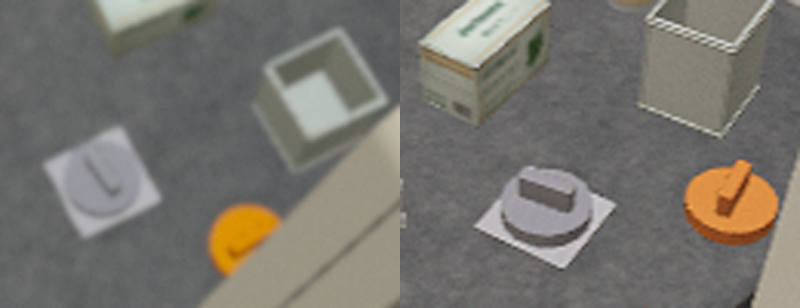

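The crop confirms it: the grey steel cap with a bar knob sits on the light square flange (left 103,183), and the orange one (245,238) is the look-alike. The bar yaw of about 24° matches the tool's current x yaw, so I'll move above the set.

```bash
python3 -m jog '{"slide":[[12,27.7,0],[12,27.7,0],[12,27.7,0],[12,27.7,0],[12,27.7,0],[12,27.7,0],[12,27.7,0],[12,27.7,0]],"angular":[[0,0,0],[0,0,0],[0,0,0],[0,0,0],[0,0,0],[0,0,0],[0,0,0],[0,0,0]],"fingers":[1,1,1,1,1,1,1,1]}' && python3 -m jog '{"slide":[[12,27.9,0],[12,27.9,0],[12,27.9,0],[12,27.9,0],[12,27.9,0],[12,27.9,0],[12,27.9,0],[12,27.9,0]],"angular":[[0,0,0],[0,0,0],[0,0,0],[0,0,0],[0,0,0],[0,0,0],[0,0,0],[0,0,0]],"fingers":[1,1,1,1,1,1,1,1]}'
python3 - <<'E'
from h import *
a=cap('top');w=cap('wrist','w1.png')
s=arm.get_state();print(s['tool_pos'],s['joints'],s['t'])
T=w['world_from_camera'];print(T)
cv2.imwrite('pics/3.png',np.hstack([cv2.resize(x['pixels'][:,:,::-1],(400,300)) for x in (w,a)]))
E
```

```text
t: 1.0
tool_pos: [0.3406, -0.226, 0.2315]
eef_rot: [[0.915, 0.403, 0.0], [0.403, -0.915, -0.001], [0.0, 0.001, -1.0]]
contact_force: [-0.2, -0.5, 0.2]
gripper_width: 1.0
grip_force: 0.0
t: 1.8
tool_pos: [0.4608, 0.0518, 0.2307]
eef_rot: [[0.916, 0.401, -0.001], [0.401, -0.916, -0.0], [-0.001, -0.0, -1.0]]
contact_force: [-1.5, -0.4, 0.5]
gripper_width: 0.998
grip_force: 0.0
[0.4601761  0.05039415 0.2309651 ] [-4.13730562e+00  6.33828850e+00 -9.60729849e+00  7.40982901e+01
 -2.66179749e-02  1.52363735e+02] 1.9
[[ 3.99997460e-01  8.70331780e-01  2.87270996e-01  5.34863356e-01]
 [-9.16516180e-01  3.79720231e-01  1.25740362e-01  8.13020332e-02]
 [ 3.53224203e-04 -3.13584341e-01  9.49560286e-01  3.73313493e-01]
 [ 0.00000000e+00  0.00000000e+00  0.00000000e+00  1.00000000e+00]]
```

View pics/w1.png

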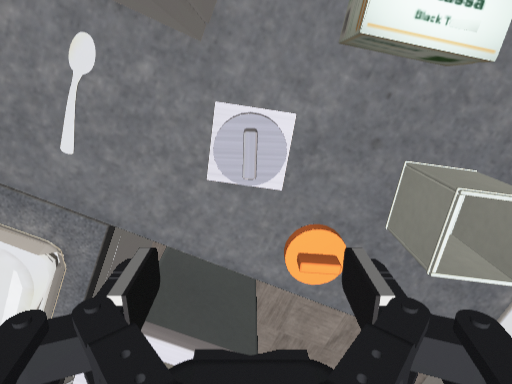

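The wrist view shows the grey set at (251,147), the knob bar around (250,154) nearly vertical, and the flange corners at (217,102), (296,114), (283,190), (207,180). The orange cap is at (316,255) and the caddy rim at right is partly cut off.

```bash
python3 - <<'E'
from h import *
w=cap('wrist');im=w['pixels'];
hsv=cv2.cvtColor(im,cv2.COLOR_RGB2HSV)
roi=np.zeros(im.shape[:2],np.uint8);roi[85:205,190:310]=1
m=((im.min(2)>125)*roi).astype(np.uint8)
c=max(cv2.findContours(m,0,1)[0],key=cv2.contourArea)
r=cv2.minAreaRect(c);print('flange',r)
b=cv2.boxPoints(r);P=np.array([ray(w,*p,.017) for p in cv2.approxPolyDP(cv2.convexHull(c),6,True)[:,0].astype(float)]);print(P.round(4),P.mean(0))
for i in range(len(P)):
    d=P[(i+1)%len(P)]-P[i];print(np.hypot(*d[:2]),np.degrees(np.arctan2(d[1],d[0]))%90)
cr=im[95:200,200:305,::-1]
cv2.imwrite('pics/4.png',cv2.resize(cr,(600,600),interpolation=cv2.INTER_CUBIC))
E
```

```text
flange ((249.04278564453125, 145.8814239501953), (82.32894897460938, 80.15328979492188), 8.530765533447266)
[[5.012e-01 1.079e-01 1.700e-02]
 [5.243e-01 2.300e-02 1.700e-02]
 [4.372e-01 3.000e-04 1.700e-02]
 [4.151e-01 8.520e-02 1.700e-02]] [0.46945688 0.05410117 0.017     ]
0.08792058963835728 15.207356733554533
0.08997824503349461 14.666250389073895
0.08780536809523651 14.612034261051008
0.08906491143216363 14.737875850919375
```

View pics/4.png

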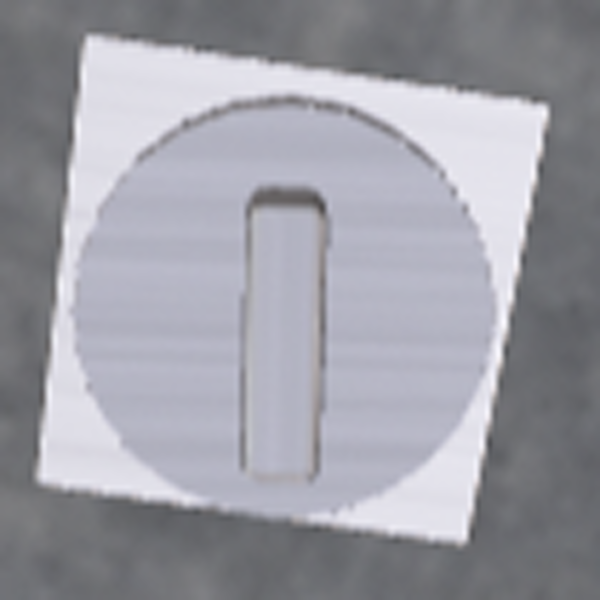

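The crop shows the knob's top face, with corners (250,208), (325,208), (317,478), (245,477) in crop pixels, and the flange turned relative to the bar.

```bash
python3 - <<'E'
from h import *
w=cap('wrist');im=w['pixels'];k=600/105
f=lambda x,y:ray(w,200+x/k-.4,95+y/k-.4,.06)
p,q=f(281,477),f(287.5,208);d=q-p
print((p+q)/2,np.hypot(*d[:2]),np.degrees(np.arctan2(d[1],d[0])))
s=arm.get_state();print(s['tool_pos'],s['eef_rot'][:,0])
E
```

```text
[0.47011183 0.05363586 0.06      ] 0.04808065784469949 22.03278012667211
[0.46002824 0.05018906 0.23126312] [ 9.17539256e-01  3.97645137e-01 -2.41563449e-04]
```

```bash
python3 -m jog '{"slide":[[1,0.35,-4],[1,0.35,-8],[1,0.35,-12],[1,0.35,-15],[1,0.35,-17],[1,0.35,-18.4],[1,0.35,-19.2],[1,0.35,-19.2]],"angular":[[0,0,-0.026],[0,0,-0.026],[0,0,-0.026],[0,0,-0.026],[0,0,-0.026],[0,0,-0.026],[0,0,-0.026],[0,0,-0.026]],"fingers":[1,1,1,1,1,1,1,1]}'
python3 -m jog '{"slide":[[0,0,0],[0,0,0],[0,0,0],[0,0,0],[0,0,0],[0,0,0],[0,0,0],[0,0,0]],"angular":[[0,0,0],[0,0,0],[0,0,0],[0,0,0],[0,0,0],[0,0,0],[0,0,0],[0,0,0]],"fingers":[0.6,0.5,0.4,0.3,0.2,0.1,0,0]}'
python3 - <<'E'
from h import *
s=arm.get_state();print(s)
E
```

```text
t: 2.8
tool_pos: [0.4697, 0.0544, 0.0388]
eef_rot: [[0.927, 0.374, -0.001], [0.374, -0.927, 0.0], [-0.001, -0.0, -1.0]]
contact_force: [-0.4, -0.4, 0.1]
gripper_width: 1.0
grip_force: 0.0
t: 3.6
tool_pos: [0.4703, 0.0555, 0.0397]
eef_rot: [[0.926, 0.376, 0.001], [0.376, -0.926, -0.0], [0.001, 0.0, -1.0]]
contact_force: [-1.4, 0.9, 5.6]
gripper_width: 0.151
grip_force: 58.8
{'t': 3.6, 'joints': array([-3.43398820e+00,  1.56591981e+01, -2.81089728e+01,  4.61996970e+01,
        1.24571460e-03,  1.54454950e+02]), 'qd': array([ 0.02792728,  0.02684878, -0.03966867,  0.04757435,  0.07414307,
       -0.03348164]), 'tau': array([-7.76063232e-02, -4.66927779e+01,  2.60300857e+01, -4.89782486e-01,
        3.75675645e-04, -1.05987384e-02]), 'tool_pos': array([0.4702918 , 0.05553634, 0.03965677]), 'eef_rot': array([[ 9.26455831e-01,  3.76403079e-01,  5.61105894e-04],
       [ 3.76403145e-01, -9.26455974e-01, -1.18889411e-05],
       [ 5.15364874e-04,  2.22216602e-04, -9.99999843e-01]]), 'contact_force': array([-1.40602557,  0.88115486,  5.56701391]), 'wrist_torque': array([ 0.04397129,  0.2654201 , -0.03288828]), 'grip_force': 58.80176067352295, 'gripper_width': 0.15139839146500325}
```

```bash
python3 -m jog '{"slide":[[0,0,0.3],[0,0,0.8],[0,0,2],[0,0,4],[0,0,7],[0,0,10],[0,0,13],[0,0,16]],"angular":[[0,0,0],[0,0,0],[0,0,0],[0,0,0],[0,0,0],[0,0,0],[0,0,0],[0,0,0]],"fingers":[0,0,0,0,0,0,0,0]}'
python3 -m jog '{"slide":[[-0.5,-1.5,2],[-1.3,-4.5,4],[-2,-7.5,4],[-3,-11,4],[-4,-14.5,4],[-5,-18,4],[-6,-21.5,4],[-6.6,-24,4]],"angular":[[0,0,0],[0,0,0],[0,0,0],[0,0,0],[0,0,0],[0,0,0],[0,0,0],[0,0,0]],"fingers":[0,0,0,0,0,0,0,0]}'
python3 -m jog '{"slide":[[-0.4,-1.5,0],[-0.7,-2.5,0],[-0.7,-2.8,0],[-0.7,-2.8,0]],"angular":[[0,0,0],[0,0,0],[0,0,0],[0,0,0]],"fingers":[0,0,0,0]}'
python3 - <<'E'
from h import *
w=cap('wrist','w2.png');s=arm.get_state();print(s['tool_pos'],s['eef_rot'],s['joints'],s['t'])
a=cap('top','t2.png')
E
```

```text
t: 4.4
tool_pos: [0.4697, 0.0555, 0.2006]
eef_rot: [[0.926, 0.376, -0.0], [0.376, -0.926, 0.0], [-0.0, -0.0, -1.0]]
contact_force: [0.7, 0.5, -2.3]
gripper_width: 0.148
grip_force: 58.7
t: 5.2
tool_pos: [0.4031, -0.1862, 0.2394]
eef_rot: [[0.927, 0.375, -0.0], [0.375, -0.927, -0.0], [-0.0, -0.0, -1.0]]
contact_force: [1.1, 0.1, -1.9]
gripper_width: 0.149
grip_force: 58.8
t: 5.6
tool_pos: [0.3972, -0.2124, 0.2392]
eef_rot: [[0.927, 0.376, -0.0], [0.376, -0.927, 0.0], [0.0, -0.0, -1.0]]
contact_force: [0.9, 0.4, -3.1]
gripper_width: 0.146
grip_force: 58.8
[ 0.39723495 -0.21202525  0.23927885] [[ 9.26405808e-01  3.76526596e-01 -4.20271843e-05]
 [ 3.76526589e-01 -9.26405754e-01  3.28547940e-04]
 [ 8.47728119e-05 -3.20193072e-04 -9.99999945e-01]] [-3.87997526e+01  4.91252116e+00 -1.00257899e+01  7.50753609e+01
  1.31617871e-02  1.19081548e+02] 5.65
```

View pics/w2.png

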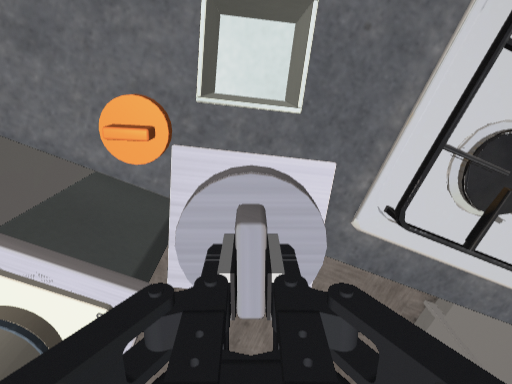

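The wrist view shows the caddy's near rim edge at (197,98) to (301,112), with its far rim cut off at the top. The held set is level, with the flange's far edge at (172,147) to (334,163). I'll back off to see the full rim.

```bash
python3 -m jog '{"slide":[[-1.5,-0.7,0],[-3,-1.5,0],[-4.5,-2.2,0],[-5,-2.4,0],[-5,-2.4,0],[-5,-2.4,0]],"angular":[[0,0,0],[0,0,0],[0,0,0],[0,0,0],[0,0,0],[0,0,0]],"fingers":[0,0,0,0,0,0]}'
python3 - <<'E'
from h import *
w=cap('wrist','w3.png');s=arm.get_state();print(s['tool_pos'])
im=w['pixels'];cv2.imwrite('pics/5.png',cv2.resize(im[0:190,140:360,::-1],(690,596),interpolation=cv2.INTER_CUBIC))
E
```

```text
t: 6.3
tool_pos: [0.3476, -0.2362, 0.2394]
eef_rot: [[0.926, 0.377, 0.0], [0.377, -0.926, -0.0], [0.0, 0.0, -1.0]]
contact_force: [0.7, -0.3, -3.1]
gripper_width: 0.147
grip_force: 58.8
[ 0.34766642 -0.23616356  0.23931241]
```

View pics/5.png

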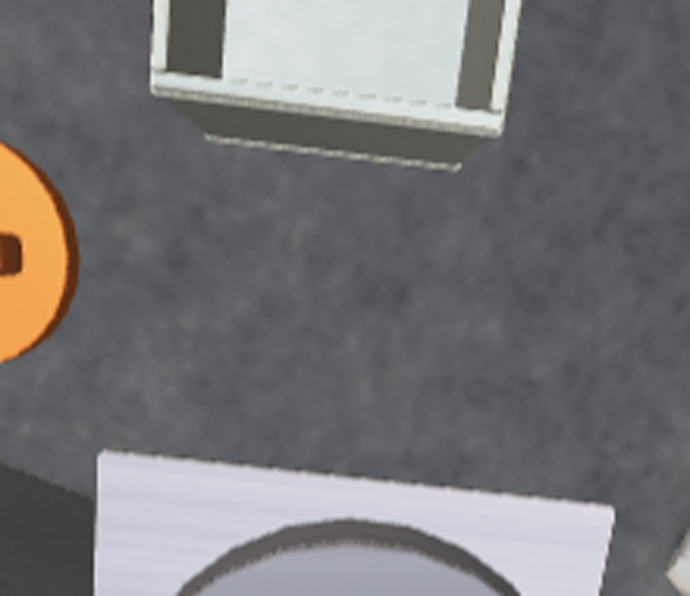

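I moved the wrong way: the caddy rises in the image. I'll go forward instead.

```bash
python3 -m jog '{"slide":[[1.5,0.7,0],[3.5,1.5,0],[5.5,2.3,0],[6.5,3,0],[6.8,3.2,0],[6.8,3.2,0],[6.8,3.2,0]],"angular":[[0,0,0],[0,0,0],[0,0,0],[0,0,0],[0,0,0],[0,0,0],[0,0,0]],"fingers":[0,0,0,0,0,0,0]}'
python3 - <<'E'
from h import *
w=cap('wrist','w4.png');s=arm.get_state();print(s['tool_pos'])
im=w['pixels'];cv2.imwrite('pics/6.png',cv2.resize(im[0:190,140:360,::-1],(690,596),interpolation=cv2.INTER_CUBIC))
E
```

```text
t: 7.05
tool_pos: [0.4147, -0.2045, 0.2393]
eef_rot: [[0.926, 0.376, -0.0], [0.376, -0.926, -0.0], [-0.0, -0.0, -1.0]]
contact_force: [0.4, -0.7, -2.4]
gripper_width: 0.151
grip_force: 58.8
[ 0.41464223 -0.20466693  0.23936609]
```

View pics/6.png

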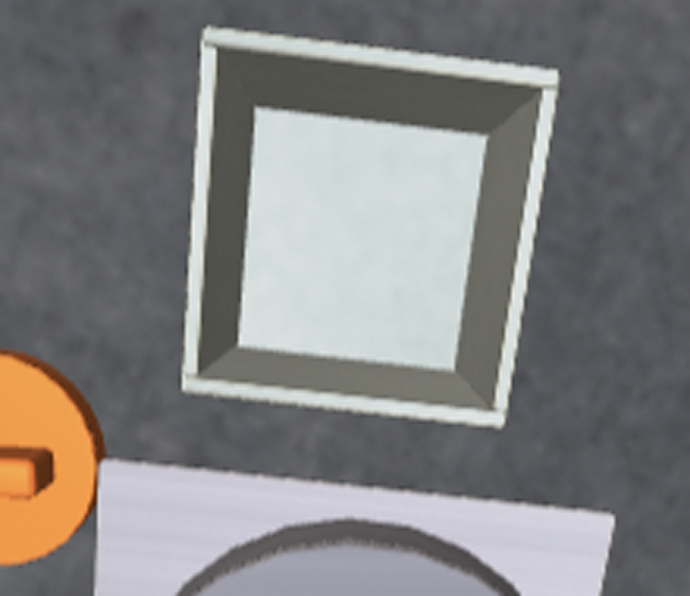

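The full rim is visible. Its outer corners in the crop are (206,28), (558,72), (502,427), (184,392), and the flange's far corners are (102,459) and (614,516).

```bash
python3 - <<'E'
from h import *
w=cap('wrist');kx,ky=690/220,596/190
f=lambda p,z:ray(w,140+p[0]/kx-.3,p[1]/ky-.3,z)
P=np.array([f(p,.11) for p in [(206,28),(558,72),(502,427),(184,392)]])
print('rim',P.round(4),P.mean(0))
for i in range(4):
    d=P[(i+1)%4]-P[i];print(np.hypot(*d[:2]),np.degrees(np.arctan2(d[1],d[0]))%90)
for z in(.2136,):
    a,b=f((102,459),z),f((614,516),z);d=b-a;L=np.hypot(*d[:2]);ang=np.degrees(np.arctan2(d[1],d[0]));
    n=np.array([d[1],-d[0]])/L; c=(a+b)[:2]/2+n*.045; print(a,b,'flange',L,ang%90,c)
s=arm.get_state();R=s['eef_rot'];print(s['tool_pos'],'toolyaw',np.degrees(np.arctan2(R[1,0],R[0,0])))
E
```

```text
rim [[ 0.5259 -0.1248  0.11  ]
 [ 0.5492 -0.2078  0.11  ]
 [ 0.4652 -0.2316  0.11  ]
 [ 0.4416 -0.1485  0.11  ]] [ 0.49545877 -0.17816339  0.11      ]
0.08621844697533206 15.723338573516756
0.08735755623963505 15.840229072019326
0.0864508875463489 15.84061875084555
0.08753434950489153 15.687967021104415
[ 0.44406278 -0.14983126  0.2136    ] [ 0.46785599 -0.23496155  0.2136    ] flange 0.08839277390703085 15.615236088352788 [ 0.41262029 -0.20450932]
[ 0.4146436  -0.20471936  0.23938762] toolyaw 22.07332031883609
```

```bash
python3 -m jog '{"slide":[[1.5,0.5,0],[3.5,1.1,0],[5.5,1.8,0],[7.2,2.3,0],[8.15,2.6,-1.5],[8.15,2.6,-3.5],[8.15,2.6,-5.5],[8.15,2.6,-7]],"angular":[[0,0,0],[0,0,0],[0,0,0],[0,0,0],[0,0,0],[0,0,0],[0,0,0],[0,0,0]],"fingers":[0,0,0,0,0,0,0,0]}'
python3 -m jog '{"slide":[[0,0,-0.4],[0,0,-0.8],[0,0,-1.1],[0,0,-1.4],[0,0,-1.4],[0,0,-1.4]],"angular":[[0,0,0],[0,0,0],[0,0,0],[0,0,0],[0,0,0],[0,0,0]],"fingers":[0,0,0,0,0,0]}'
python3 - <<'E'
from h import *
w=cap('wrist');b=cap('scene');s=arm.get_state();print(s['tool_pos'],s['contact_force'],s['t'])
u,v=proj(b,[.4955,-.178,.11]).astype(int);print(u,v)
cv2.imwrite('pics/7.png',np.hstack([cv2.resize(w['pixels'][80:,120:400,::-1],(400,434)),cv2.resize(b['pixels'][v-60:v+70,u-60:u+60,::-1],(400,434),interpolation=cv2.INTER_CUBIC)]))
E
```

```text
t: 7.95
tool_pos: [0.497, -0.1783, 0.168]
eef_rot: [[0.927, 0.376, -0.001], [0.376, -0.927, 0.001], [-0.0, -0.001, -1.0]]
contact_force: [-0.4, 0.9, -2.2]
gripper_width: 0.148
grip_force: 58.8
t: 8.55
tool_pos: [0.4968, -0.1786, 0.1556]
eef_rot: [[0.927, 0.376, 0.0], [0.376, -0.927, -0.0], [0.0, 0.0, -1.0]]
contact_force: [-0.2, 0.4, -3.2]
gripper_width: 0.149
grip_force: 58.7
[ 0.49674298 -0.17859906  0.15560307] [-0.16038318 -0.12372624 -2.2902617 ] 8.65
333 150
```

View pics/7.png

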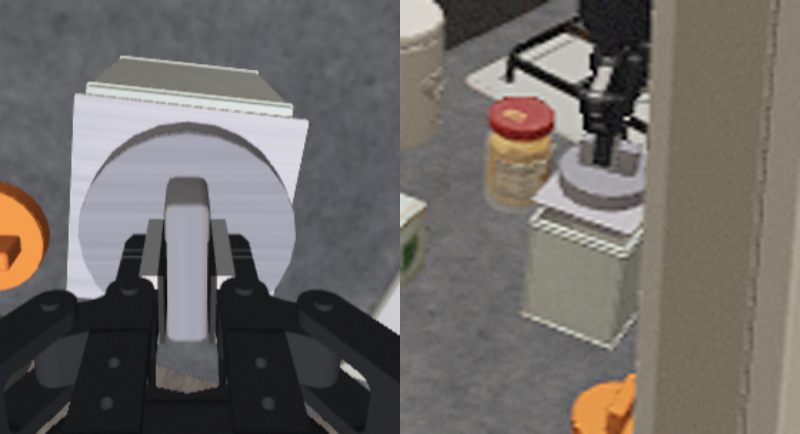

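The set hovers level and square just above the mouth, with the flange overlapping the rim evenly (left crop: flange (75,95) to (308,121), rim (88,88) to (292,108)). I'll lower it slowly.

```bash
python3 -m jog '{"slide":[[0,0,-0.2],[0,0,-0.4],[0,0,-0.6],[0,0,-0.8],[0,0,-0.8]],"angular":[[0,0,0],[0,0,0],[0,0,0],[0,0,0],[0,0,0]],"fingers":[0,0,0,0,0]}'
python3 -m jog '{"slide":[[0,0,-0.2],[0,0,-0.4],[0,0,-0.6],[0,0,-0.7],[0,0,-0.7]],"angular":[[0,0,0],[0,0,0],[0,0,0],[0,0,0],[0,0,0]],"fingers":[0,0,0,0,0]}'
```

```text
t: 9.15
tool_pos: [0.4965, -0.1784, 0.1469]
eef_rot: [[0.926, 0.376, -0.001], [0.376, -0.926, 0.0], [-0.0, -0.0, -1.0]]
contact_force: [-0.3, -0.9, -2.5]
gripper_width: 0.147
grip_force: 58.7
t: 9.65
tool_pos: [0.4966, -0.1785, 0.1401]
eef_rot: [[0.926, 0.376, -0.0], [0.376, -0.926, 0.0], [-0.0, -0.0, -1.0]]
contact_force: [1.1, -0.6, -2.9]
gripper_width: 0.147
grip_force: 58.7
```

Entering freely. Next I'll go to about 0.1372, midway between hooks touching and nested.

```bash
python3 -m jog '{"slide":[[0,0,-0.05],[0,0,-0.1],[0,0,-0.15],[0,0,-0.2],[0,0,-0.2],[0,0,-0.2]],"angular":[[0,0,0],[0,0,0],[0,0,0],[0,0,0],[0,0,0],[0,0,0]],"fingers":[0,0,0,0,0,0]}'
python3 -m jog '{"slide":[[0,0,-0.05],[0,0,-0.1],[0,0,-0.1],[0,0,-0.1]],"angular":[[0,0,0],[0,0,0],[0,0,0],[0,0,0]],"fingers":[0,0,0,0]}'
python3 - <<'E'
from h import *
print(np.mean([(cap('scene'),arm.get_state()['contact_force'])[1] for _ in range(6)],0),arm.get_state()['tool_pos'])
E
```

```text
t: 10.25
tool_pos: [0.4967, -0.1786, 0.1384]
eef_rot: [[0.927, 0.376, 0.0], [0.376, -0.927, -0.0], [0.0, 0.0, -1.0]]
contact_force: [0.2, 0.4, -1.3]
gripper_width: 0.154
grip_force: 59.0
t: 10.65
tool_pos: [0.4966, -0.1785, 0.1373]
eef_rot: [[0.927, 0.376, 0.0], [0.376, -0.927, -0.0], [0.0, 0.0, -1.0]]
contact_force: [0.6, 0.3, -0.3]
gripper_width: 0.149
grip_force: 59.0
[-0.2615381   0.216979   -1.52152045] [ 0.49664945 -0.17851229  0.13726897]
```

```bash
for i in 1 2; do python3 -m jog '{"slide":[[0,0,-0.05],[0,0,-0.1],[0,0,-0.1],[0,0,-0.1]],"angular":[[0,0,0],[0,0,0],[0,0,0],[0,0,0]],"fingers":[0,0,0,0]}' | egrep 'pos|contact'; done
```

```text
tool_pos: [0.4966, -0.1785, 0.1363]
contact_force: [-0.5, -0.6, -1.3]
tool_pos: [0.4967, -0.1786, 0.1357]
contact_force: [-1.1, 1.0, 5.3]
```

Nested exactly at the predicted height, so the inner lid is home. I'll raise 1.7 mm and turn CCW by 0.86 rad in total.

```bash
python3 -m jog '{"slide":[[0,0,0.1],[0,0,0.17],[0,0,0.17],[0,0,0.17],[0,0,0.17],[0,0,0.17],[0,0,0.17],[0,0,0.17]],"angular":[[0,0,0],[0,0,0],[0,0,0.06],[0,0,0.12],[0,0,0.18],[0,0,0.24],[0,0,0.3],[0,0,0.3]],"fingers":[0,0,0,0,0,0,0,0]}'
python3 -m jog '{"slide":[[0,0,0],[0,0,0],[0,0,0],[0,0,0],[0,0,0],[0,0,0],[0,0,0],[0,0,0]],"angular":[[0,0,0.06],[0,0,0.12],[0,0,0.18],[0,0,0.24],[0,0,0.3],[0,0,0.36],[0,0,0.36],[0,0,0.36]],"fingers":[0,0,0,0,0,0,0,0]}'
python3 -m jog '{"slide":[[0,0,0],[0,0,0],[0,0,0],[0,0,0],[0,0,0]],"angular":[[0,0,0.06],[0,0,0.12],[0,0,0.2],[0,0,0.2],[0,0,0.2]],"fingers":[0,0,0,0,0]}'
python3 - <<'E'
from h import *
w=cap('wrist');s=arm.get_state();R=s['eef_rot'];print('yaw',np.degrees(np.arctan2(R[1,0],R[0,0])),s['wrist_torque'],s['joints'])
cv2.imwrite('pics/8.png',w['pixels'][:,:,::-1])
E
```

```text
t: 12.55
tool_pos: [0.4966, -0.1785, 0.1367]
eef_rot: [[0.773, 0.634, -0.0], [0.634, -0.773, 0.0], [-0.0, -0.0, -1.0]]
contact_force: [-0.4, 1.3, -1.0]
gripper_width: 0.143
grip_force: 59.0
t: 13.35
tool_pos: [0.4966, -0.1785, 0.1369]
eef_rot: [[0.504, 0.864, -0.0], [0.864, -0.504, 0.0], [-0.0, -0.0, -1.0]]
contact_force: [0.3, 0.1, -1.2]
gripper_width: 0.148
grip_force: 59.0
t: 13.85
tool_pos: [0.4966, -0.1784, 0.1369]
eef_rot: [[0.322, 0.947, -0.0], [0.947, -0.322, 0.0], [0.0, -0.0, -1.0]]
contact_force: [-0.4, 0.8, -1.2]
gripper_width: 0.151
grip_force: 59.0
yaw 71.2087045034273 [ 0.11640678 -0.00439648 -0.01024702] [-2.88840679e+01  1.52941772e+01 -1.22366228e+01  6.24772099e+01
  4.10407419e-03  7.99072270e+01]
```

View pics/8.png

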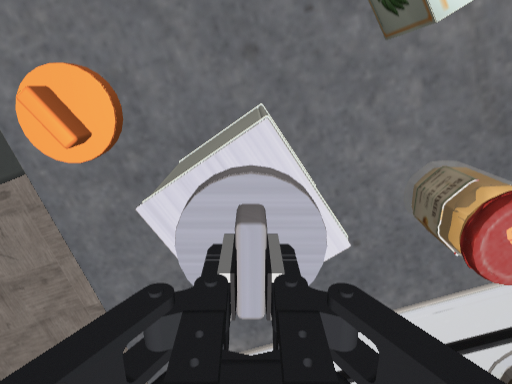

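The inner lid's flange (corners (262,105), (137,208), (350,243)) sits on the caddy, and the cap has turned about 0.97 rad. I'll lift gently.

```bash
python3 -m jog '{"slide":[[0,0,0.1],[0,0,0.2],[0,0,0.35],[0,0,0.5],[0,0,0.7],[0,0,0.9],[0,0,0.9]],"angular":[[0,0,0],[0,0,0],[0,0,0],[0,0,0],[0,0,0],[0,0,0],[0,0,0]],"fingers":[0,0,0,0,0,0,0]}'
python3 - <<'E'
from h import *
print(np.mean([(cap('scene'),arm.get_state()['contact_force'])[1] for _ in range(6)],0))
E
```

```text
t: 14.6
tool_pos: [0.4968, -0.1787, 0.1464]
eef_rot: [[0.319, 0.948, 0.001], [0.948, -0.319, -0.0], [-0.0, 0.001, -1.0]]
contact_force: [0.7, -0.2, -1.3]
gripper_width: 0.148
grip_force: 59.0
[-0.21097857  0.0799171  -1.5810729 ]
```

Only the outer lid's weight is on the gripper, so it is free. I'll raise it to a 10 cm gap.

```bash
python3 -m jog '{"slide":[[0,0,1],[0,0,2.5],[0,0,4.5],[0,0,6.5],[0,0,8.3],[0,0,9.4],[0,0,9.8],[0,0,9.8]],"angular":[[0,0,0],[0,0,0],[0,0,0],[0,0,0],[0,0,0],[0,0,0],[0,0,0],[0,0,0]],"fingers":[0,0,0,0,0,0,0,0]}'
python3 -m jog '{"slide":[[0,0,0],[0,0,0],[0,0,0],[0,0,0],[0,0,0]],"angular":[[0,0,0],[0,0,0],[0,0,0],[0,0,0],[0,0,0]],"fingers":[0,0,0,0,0]}'
python3 - <<'E'
from h import *
w=cap('wrist');b=cap('scene');print(arm.get_state()['contact_force'])
cv2.imwrite('pics/9.png',np.hstack([cv2.resize(w['pixels'][:,:,::-1],(400,300)),cv2.resize(b['pixels'][40:265,200:500,::-1],(400,300),interpolation=cv2.INTER_CUBIC)]))
E
```

```text
t: 15.7
tool_pos: [0.4967, -0.1786, 0.2442]
eef_rot: [[0.319, 0.948, 0.0], [0.948, -0.319, -0.0], [-0.0, 0.001, -1.0]]
contact_force: [-0.5, -0.4, -1.0]
gripper_width: 0.146
grip_force: 59.0
t: 16.2
tool_pos: [0.4966, -0.1785, 0.2438]
eef_rot: [[0.319, 0.948, -0.0], [0.948, -0.319, 0.0], [0.0, -0.0, -1.0]]
contact_force: [0.4, 0.6, -0.9]
gripper_width: 0.151
grip_force: 59.0
[-0.0501003  -0.28459275 -0.5574963 ]
```

View pics/9.png

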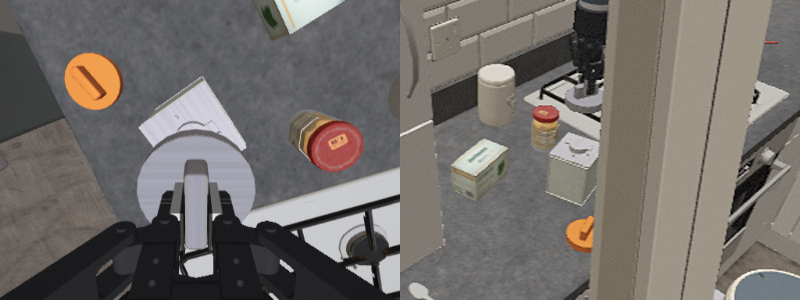

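The inner lid is seated square on the caddy (right crop, 575,152), and the outer lid is held level above it at (585,98).

```bash
python3 -c "
from bench import arm
print(arm.job_done())"
```

```text
the job is handed in; nothing more can be done
None
```

The job is handed in: the inner lid sits home in the caddy, and the freed outer lid is held level straight above it with about 10 cm of air, at about 16 s on the robot's clock (limit 58 s).

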